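# Open up the can rail: release the ratchet stop and push it back

## Robot

A 6-joint arm with a two-finger parallel gripper is mounted at the origin on a cart in front of the work surface, level with it; the furniture and walls round the work are solid. World frame = base frame: x ahead of the robot, y to its left, z up, the work surface at z = 0. Lengths are in m, angles in rad, forces in N, time in s.
With the tool pointing down it reaches from about 0.425 to 0.95 m from the base axis. Payload 3.5 kg.
Tool frame: the origin (TCP) lies at the very end of the fingers, on their centre line; the grasp point (between the pads) lies ctrl.tcp_to_grasp behind it (ctrl.tcp_to_grasp is the distance from the TCP to the grasp point, in m); z points along the fingers, y is the line along which they close (so a half turn about z gives the same grasp; the last joint's range is limited). The gripper opens to 85 mm and grips with 20 to 120 N. Pads are 22 mm wide; open, the fingers measure 114 mm over their backs; the gripper's body (76 mm by 85 mm) begins 54 mm behind the grasp point. The pads swing forward as they close: fully open they stand 13 mm farther back than shut.
Start: joints at [-1.356, 0.286, 1.577, -0, 1.279, -0.15], TCP at [0.241, -0.631, 0.231] pointing down, gripper open.
Joint ranges: [-2.77, 2.77], [-0.9, 2.22], [0.21, 2.48], [-1.53, 4.67], [0.24, 2.81], [-2.84, 2.84]. Speed limits (rad/s): [2.79, 2.79, 3.14, 3.14, 3.14, 3.14].

## Interface

Orientations are given as a unit quaternion [x, y, z, w].
In Python, from plant import ctrl gives the robot as it stands.
- The arm moves only by the shell command python3 -m inch 'ROWS' [FORCE]. ROWS is JSON, a list of rows, each an object with "slide": the shift along the tool's x, y, z in cm, a list of three; "turn": the turn about the tool's z in rad; "grip": the finger opening in cm, from 0 to 8.54. A call has 1 to 20 rows; each row is the pose to reach, as a shift and turn from the pose commanded when the call began, along the tool's axes at that moment; what a row does not reach only later rows make up. A row lasts 1/10 s, in which the tool goes at most 50 mm and 8.59 degrees, less where a joint would pass 70% of its speed; a pose out of reach is approached as far as the arm can. A call with a gripper value outside its range is refused whole. The fingers move at their own pace and stop on an object; FORCE is the grip in N (left out, the last holds). Time passes only in rows, so rows that repeat a pose let the fingers close. It gives the time, the measured TCP pose, the force, the opening and the grip force at its end, in the units of the state.
- ctrl.get_state(): the state, without advancing time (a new reading comes with each control period).
- ctrl.read_camera(name): name is "side" or "top" or "wrist"; returns (picture, depth): 420x560x3 uint8, red, green, blue; 420x560 float32, m along the optical axis (not along the pixel's ray), 0 where there is no reading.
- ctrl.camera_info(name): a dict with "K" (3x3 intrinsics, pixels), "D" ([k1, k2, p1, p2, k3] as OpenCV has them; the pictures are not rectified), "camera_from_world" (4x4, takes a point from world to camera coordinates); the wrist camera has in their place "T_tool_cam" (4x4, takes a point from camera to tool coordinates, whose origin is the TCP and whose axes are the flange's). Camera axes: x right, y down, z forward; pixel columns grow to the right and rows downward; lengths in m; the calibration is good to about 2 mm. A picture is of the moment at which its call begins: read the wrist's pose just before it. camera_info takes no time and is no camera call.
- ctrl.sign_off(): hands the job in; it is judged then, once.
The state is a dict: "time": time; "qpos": joint angles; "dq": joint speeds; "joint_efforts": joint torques, N m; "eef_pos": TCP position; "tcp_rot": TCP orientation; "contact_force": force on the tool from outside, world axes, zero at the start; "wrist_torque": the same for the moment, N m; "opening": opening from 0.0 (shut) to 1.0 (fully open); "finger_force": force on a finger pad.
Only numpy, scipy, OpenCV 4.12 (cv2) and the standard library are available. Lean on these libraries where they do the work, as an engineer would, in place of code of your own. Each camera call takes 0.05 s, during which the arm holds its last target. There are 200 camera calls.

## Task

Make room in the can rail: with closed fingertips press the orange release plate on top of the black sliding stop all the way down, and while it is pressed push the stop back along its bar, away from the cans, until it rests against the end of its travel. Then let the release spring up again and move clear. Do not grip or lift anything, and leave the cans in the row and everything else on the counter standing where they are.

Things in the scene. Friction and masses are not known exactly. Their poses are not given: they have to be found in the camera images.
- rail: Can rail fixed to the counter: white board 172 x 460 x 8 mm with a 14 mm wide aluminium bar (top 88 mm up) between two grey posts (tops 98 mm). Origin on the counter under the bar's middle. Own +y runs along the bar to the fixed end plate and the cans; the stop is pushed back along own -y; own +x crosses the board to the cans (centres at x = 85 mm).
- stop (a joint): Place of the black sliding stop on the bar, m: 0 = nearest the cans, grows as it is pushed back (rail's -y), 0.17 = fully back (hard limit). Starts between 0 and 0.05. The ratchet keeps it from going back by more than one 7 mm tooth unless the release is pressed; pressed, it slides with about 2 N, more if moved fast (12 N per m/s).
- release (a joint): How far the orange release plate is pressed down, m: 0 when up (up to 0.006 at the start if the pawl sits on a tooth), 0.010 fully down (hard limit). Springs up by itself: about 2 N at the top, 5.6 N fully down. The ratchet is free beyond 0.006; press it fully.
- release_top (a point): Centre of the top face of the orange release plate (40 mm across the bar, 54 mm along it; face 112 mm above the counter when up, 102 mm when fully down). It rides on the stop. Axes as the rail's.
- tab_face (a point): Middle of the face of the black upright push tab at the back end of the stop (44 mm wide across the bar, 12 mm thick, top 141 mm above the counter). The face looks along the rail's +y over the release plate and lies 32 mm in -y from the plate's centre: fingertips pressing the plate can push against it.
- row_can_a: Orange drink can, 66 mm diameter, 115 mm tall, standing on the rail board; origin at the centre of its underside.
- row_can_b: Green drink can, 66 mm diameter, 115 mm tall, standing on the rail board; origin at the centre of its underside.
- spare_can: Orange drink can standing on the counter at the back left, 66 mm diameter, 115 mm tall; origin at its underside. Leave alone.
- pot: Small dessert tub, 72 mm wide, 71 mm tall, at the back left; origin at its underside. Leave alone.
- sauce: White squeeze bottle with a blue cap, 53 x 87 x 174 mm, standing front left; origin at its underside. Leave alone.
- tape: Roll of tape lying flat, 104 mm across, 25 mm high, front right; origin at its underside. Leave alone.
- meal: Sealed grey ready-meal pack lying flat, 184 x 242 mm, 38 mm high, on the right; origin at its underside. Leave alone.
Not all that is in view belongs to the job. Leave any turquoise or yellow look-alike of the row_can_b alone. Leave any yellow look-alike of the row_can_a alone.

How it is judged:
On the way, in this order (a step that is already met when the one before it is completed fails the run):
1. the release is pressed down by the fingers while the stop is still near the cans (value of joint release above 0.0078 m and contact force between the fingers and rail above 1 N and value of joint stop below 0.075 m), for 0.1 s.
2. the stop is on its way back with the release held down (value of joint release above 0.006 m and value of joint stop above 0.1 m), for 0.05 s.
3. the stop is fully back (value of joint stop above 0.164 m), for 0.1 s.
At the end, for the whole second after the job is handed in: The stop is within 6 mm of the end of its travel (0.17), the release has sprung up (under 3 mm), and both cans of the row stand upright within 20 mm of where they stood (value of joint stop above 0.164 m and value of joint release below 0.003 m and angle between each of row_can_a, row_can_b's own z axis and vertical below 0.1 rad and distance of each of row_can_a, row_can_b from where it was at the start of the episode below 0.02 m); the robot touches nothing.
It fails at once if a can of the row is shifted by more than 20 mm, lifted or tipped (distance of any of row_can_a, row_can_b from where it was at the start of the episode above 0.02 m or angle between any of row_can_a, row_can_b's own z axis and vertical above 0.3 rad).
It fails at once if something else on the counter is moved by more than 20 mm (distance of any of spare_can, pot, sauce, meal, tape from where it was at the start of the episode above 0.02 m).
It also fails if it takes over 32 s, if anything falls off the work surface, if the arm or the gripper's body presses on something with over 40 N, if the wrist force passes 120 N, or if a joint passes its speed limit or range.

## Working session

There is one attempt and no reset: what is moved stays moved. The work goes in short steps, Python scripts to look and compute and a shell command to move; the robot and the scene stay as the last step left them, time stands still between calls to the robot, and variables do not carry over. Pictures are saved under pics/ and viewed, at most 10 in all, crops included, and the job is handed in when it is done.

```bash
mkdir -p pics; cat > h.py <<'E'
from plant import ctrl
import numpy as np, cv2
from scipy.spatial.transform import Rotation as R
def world(cam):
    s=ctrl.get_state(); im,d=ctrl.read_camera(cam); i=ctrl.camera_info(cam)
    K=np.array(i["K"]);D=np.array(i["D"])
    v,u=np.mgrid[:420,:560]
    n=cv2.undistortPoints(np.stack([u,v],-1).reshape(-1,1,2).astype(np.float64),K,D).reshape(420,560,2)
    P=np.concatenate([n*d[...,None],d[...,None]],-1)
    if "T_tool_cam" in i:
        T=np.eye(4);T[:3,:3]=R.from_quat(s["tcp_rot"]).as_matrix();T[:3,3]=s["eef_pos"]
        T=T@np.array(i["T_tool_cam"])
    else: T=np.linalg.inv(np.array(i["camera_from_world"]))
    W=P@T[:3,:3].T+T[:3,3]; W[d<=0]=np.nan
    return im,W
E
python3 - <<'E'
from h import *
for c in("top","side"):
    im,W=world(c); cv2.imwrite(f"pics/{c}.png",im[...,::-1]); np.savez(c,im=im,W=W)
s=ctrl.get_state();print(s, ctrl.tcp_to_grasp, R.from_quat(s["tcp_rot"]).as_matrix().round(3))
E
```

```text
{'time': 0.1, 'qpos': array([-1.35599439e+00,  2.87100056e-01,  1.57803895e+00,  1.14270300e-05,
        1.27862819e+00, -1.49990029e-01]), 'dq': array([ 4.28265158e-04, -1.09732268e-03, -3.77927200e-03, -5.96730953e-04,
        5.29110905e-04, -1.31309919e-05]), 'joint_efforts': array([ 1.27502684e-03, -4.07296729e+01, -2.93697810e+01, -1.21603571e-04,
        3.41408908e-03, -2.71470697e-06]), 'eef_pos': array([ 0.24071603, -0.62997348,  0.23006567]), 'tcp_rot': array([ 9.83411636e-01,  1.81384598e-01, -2.97611834e-05, -1.08687793e-03]), 'contact_force': array([ 0.90769308, -1.29676914, -0.13441889]), 'wrist_torque': array([-0.06663394,  0.00855136, -0.00479851]), 'finger_force': 0.0, 'opening': 1.0032972232608874} 0.0187 [[ 0.934  0.357 -0.   ]
 [ 0.357 -0.934  0.002]
 [ 0.    -0.002 -1.   ]]
```

View pics/top.png

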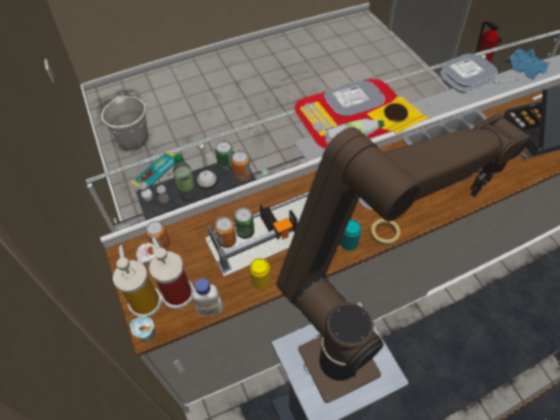

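View pics/side.png

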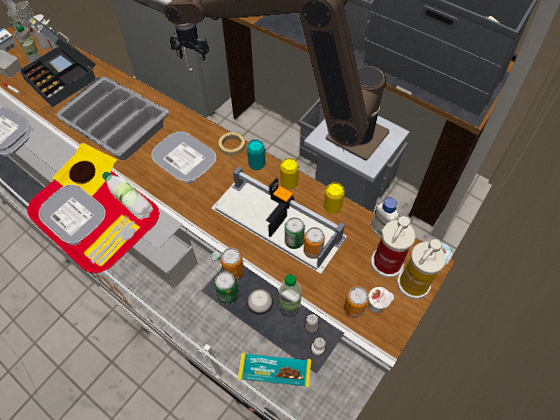

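The top view shows the rail with cans at (226,232) and (244,222) and the orange plate at (284,226). In the side view the plate is at (283,195), the posts at (238,178) and (340,240), and the row cans at (294,233) and (314,242).
Orange look-alikes in the side view are the row can at (314,242), the spare can at (357,301) and the can beyond the rail at (232,262). Only (283,195) sits on the bar, so that is the plate.

```bash
python3 - <<'E'
from h import *
z=np.load("side.npz");im,W=z["im"],z["W"]
c=im[155:275,215:365];cv2.imwrite("pics/crop.png",cv2.resize(c[...,::-1],None,fx=5,fy=5,interpolation=2)[:600])
hsv=cv2.cvtColor(im,cv2.COLOR_RGB2HSV)
for n in("side","top"):
    z=np.load(n+".npz");im,W=z["im"],z["W"]; hsv=cv2.cvtColor(im,cv2.COLOR_RGB2HSV)
    x0,x1,y0,y1=(215,365,155,275) if n=="side" else (200,330,190,280)
    m=np.zeros(im.shape[:2],bool);m[y0:y1,x0:x1]=1
    o=m&(hsv[...,0]<18)&(hsv[...,1]>190)&(hsv[...,2]>150)&(W[...,2]>.085)
    o&=(W[...,2]<.13)
    k,l,st,ce=cv2.connectedComponentsWithStats(o.astype(np.uint8))
    for i in range(1,k):
        if st[i,4]>15: print(n,"orange",ce[i].round(),st[i,4],W[l==i].mean(0).round(4),W[l==i].min(0).round(3),W[l==i].max(0).round(3))
    b=m&(hsv[...,1]<60)&(hsv[...,2]>150)&(W[...,2]>0)&(W[...,2]<.02)
    p=W[b][:,:2];r=cv2.minAreaRect(p.astype(np.float32)*1000);print(n,"board",b.sum(),r)
    # bar: points 80..92 high, 
    q=m&(W[...,2]>.083)&(W[...,2]<.1)
    p=W[q]; print(n,"barish",q.sum(),p.min(0),p.max(0))
    t=m&(W[...,2]>.118)&(W[...,2]<.16)&(hsv[...,2]<70); print(n,"tab",t.sum(),W[t].mean(0) if t.any() else '', W[t].min(0) if t.any() else '',W[t].max(0) if t.any() else '')
E
```

```text
side orange [283. 197.] 22 [ 0.4815 -0.0189  0.1069] [ 0.451 -0.054  0.098] [ 0.493 -0.001  0.113]
side orange [311. 242.] 48 [0.5718 0.1552 0.1126] [0.553 0.123 0.106] [0.58  0.178 0.123]
side board 3048 ((356.6100158691406, -21.660888671875), (507.3392333984375, 461.64117431640625), 2.131249189376831)
side barish 967 [ 0.33847087 -0.23233252  0.08300844] [0.80558764 0.2048311  0.09996878]
side tab 48 [ 0.47493541 -0.06493771  0.13548496] [ 0.45177517 -0.07122215  0.11810837] [ 0.49564397 -0.06084823  0.14548614]
top orange [283. 225.] 154 [ 0.4632 -0.0281  0.1067] [ 0.444 -0.057  0.097] [ 0.486 -0.002  0.114]
top board 1660 ((518.1049194335938, 14.149154663085938), (185.54571533203125, 403.7279357910156), 4.204718112945557)
top barish 676 [ 0.31733331 -0.08969391  0.0830016 ] [0.58519549 0.20425436 0.09997503]
top tab 40 [ 0.45966235 -0.06404916  0.13345869] [ 0.44432181 -0.07037335  0.11812635] [ 0.48144814 -0.05993004  0.14821925]
```

View pics/crop.png

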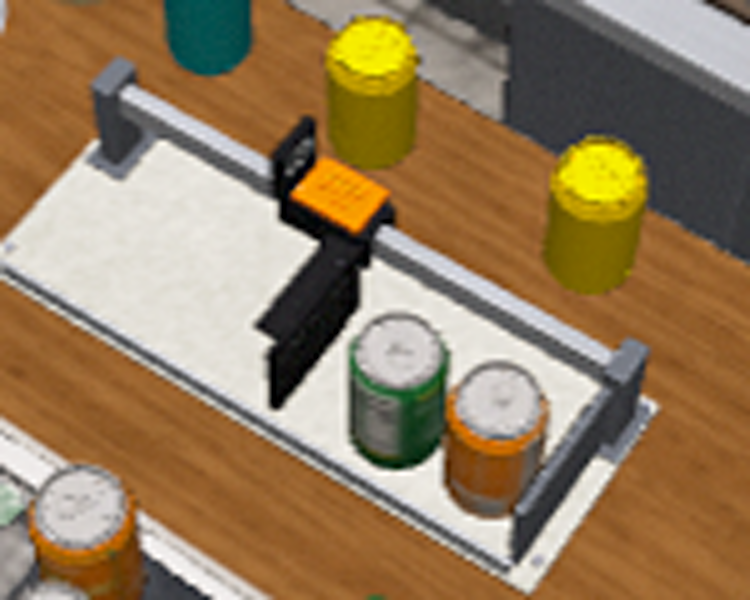

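Crop confirms: the orange plate is at (340,192) on the stop, the tab is at (293,160) towards the free post at (115,115), and the cans are on the other side. I leave the yellow and teal look-alikes alone. Next I'll fit the bar's direction.

```bash
python3 - <<'E'
from h import *
for n,(x0,x1,y0,y1) in {"side":(215,365,155,275),"top":(200,330,190,280)}.items():
    z=np.load(n+".npz");W=z["W"][y0:y1,x0:x1].reshape(-1,3)
    W=W[~np.isnan(W[:,0])]
    q=W[(W[:,2]>.084)&(W[:,2]<.092)&(abs(W[:,0]-.465)<.06)&(W[:,1]>-.27)&(W[:,1]<.24)]
    c=q[:,:2]
    for _ in range(6):
        vx,vy,a,b=cv2.fitLine(c.astype(np.float32),cv2.DIST_HUBER,0,.003,.001).ravel()
        r=(q[:,:2]-[a,b])@[-vy,vx]; c=q[abs(r)<.009][:,:2]
    s=np.sign(vy);v=np.array([vx,vy])*s;print(n,"bar dir",v,"ang",np.degrees(np.arctan2(-v[0],v[1])),"pt",a,b,len(c),"extent",((c-[a,b])@v).min(),((c-[a,b])@v).max())
    for nm,lo,hi in(("post",.093,.102),("tabtop",.125,.15),("plate",.108,.116)):
        p=W[(W[:,2]>lo)&(W[:,2]<hi)];p=p[(abs((p[:,:2]-[a,b])@[v[1],-v[0]])<.03)]
        al=(p[:,:2]-[a,b])@v; ac=(p[:,:2]-[a,b])@[v[1],-v[0]]
        print(nm,np.sort((b+al).round(3))[::max(1,len(al)//20)],ac.mean())
E
```

```text
side bar dir [-0.03783582  0.99928397] ang 2.1683502 pt 0.47005743 0.010955184 295 extent -0.2283617654250023 0.1928500896726195
post [-0.231 -0.225 -0.221 -0.218 -0.214 -0.212 -0.069 -0.062 -0.052 -0.009
 -0.003  0.001  0.072  0.187  0.188  0.191  0.194  0.197  0.199  0.203
  0.205] 0.0010996208345992176
tabtop [-0.077 -0.073 -0.072 -0.071 -0.071 -0.07  -0.069 -0.069 -0.068 -0.068
 -0.067 -0.067 -0.067 -0.066 -0.065 -0.065 -0.065 -0.065 -0.065 -0.064
 -0.064 -0.064 -0.063 -0.063 -0.062 -0.062 -0.062 -0.062 -0.061] 0.001992771297465741
plate [-0.07  -0.065 -0.064 -0.062 -0.055 -0.055 -0.049 -0.048 -0.045 -0.041
 -0.039 -0.034 -0.033 -0.03  -0.029 -0.026 -0.023 -0.02  -0.019 -0.018
 -0.015 -0.011 -0.008 -0.006 -0.004 -0.002] 0.00444219508565801
top bar dir [-0.03773969  0.9992876 ] ang 2.1628382 pt 0.46037412 0.08625073 191 extent -0.17621493569494437 0.10694037178132801
post [-0.07  -0.064 -0.061 -0.056 -0.039 -0.029 -0.022 -0.011 -0.003 -0.001
 -0.     0.004  0.094  0.172  0.187  0.189  0.192  0.195  0.197  0.199
  0.201  0.203] -0.0033268872186300383
tabtop [-0.074 -0.073 -0.072 -0.071 -0.07  -0.069 -0.069 -0.068 -0.068 -0.067
 -0.067 -0.066 -0.066 -0.066 -0.065 -0.065 -0.064 -0.064 -0.063 -0.063
 -0.063 -0.063 -0.062 -0.062 -0.062 -0.062 -0.061 -0.06 ] -0.0021610618098331265
plate [-0.069 -0.063 -0.062 -0.055 -0.053 -0.051 -0.047 -0.046 -0.043 -0.041
 -0.038 -0.034 -0.032 -0.03  -0.027 -0.026 -0.023 -0.021 -0.019 -0.017
 -0.014 -0.011 -0.006 -0.003] -0.0012963704917067166
```

```bash
python3 -m inch '[{"slide":[5,-2.5,0],"turn":0,"grip":0},{"slide":[9,-5,0],"turn":-0.1,"grip":0},{"slide":[13,-7,0],"turn":-0.2,"grip":0},{"slide":[17,-10,0],"turn":-0.3,"grip":0},{"slide":[21,-13,0],"turn":-0.4,"grip":0},{"slide":[24,-16,0],"turn":-0.5,"grip":0},{"slide":[27,-20,0],"turn":-0.6,"grip":0},{"slide":[29,-24,0],"turn":-0.7,"grip":0},{"slide":[32,-28,0],"turn":-0.8,"grip":0},{"slide":[34,-32,0],"turn":-0.9,"grip":0},{"slide":[37,-36,0],"turn":-1.0,"grip":0},{"slide":[39,-40,0],"turn":-1.1,"grip":0},{"slide":[41,-44,0],"turn":-1.2,"grip":0},{"slide":[42.8,-48.4,0],"turn":-1.244,"grip":0},{"slide":[42.8,-48.4,1],"turn":-1.244,"grip":0},{"slide":[42.8,-48.4,2],"turn":-1.244,"grip":0},{"slide":[42.8,-48.4,2],"turn":-1.244,"grip":0}]' && python3 - <<'E'
from h import *
s=ctrl.get_state();print(s["qpos"],s["eef_pos"],R.from_quat(s["tcp_rot"]).as_matrix().round(3),s["contact_force"],s["opening"])
im,W=world("wrist");cv2.imwrite("pics/w1.png",im[...,::-1])
hsv=cv2.cvtColor(im,cv2.COLOR_RGB2HSV)
o=(hsv[...,0]<18)&(hsv[...,1]>190)&(hsv[...,2]>120)&(W[...,2]>.09)&(W[...,2]<.125)
k,l,st,ce=cv2.connectedComponentsWithStats(o.astype(np.uint8))
for i in range(1,k):
    if st[i,4]>60: print(ce[i].round(),st[i],np.percentile(W[l==i],[2,50,98],axis=0).round(4))
E
```

```text
time: 1.8
eef_pos: [0.4667, -0.0262, 0.2089]
tcp_rot: [0.694, 0.72, -0.001, -0.002]
contact_force: [0.1, -1.1, -0.2]
opening: -0.008
finger_force: 0.0
[-2.73424412e-01 -1.62664621e-01  2.09028035e+00 -5.09865951e-04
  1.21836528e+00 -3.10143188e-01] [ 0.46666627 -0.02620683  0.20888023] [[-0.037  0.999 -0.004]
 [ 0.999  0.037  0.001]
 [ 0.001 -0.004 -1.   ]] [ 0.06206544 -1.09064731 -0.16032303] -0.007896793775065235
[387.  17.] [362   0  56  30 263] [[0.5197 0.1183 0.094 ]
 [0.5363 0.1207 0.1074]
 [0.5569 0.1306 0.1104]]
[401.  10.] [371   0  69  19 404] [[0.5245 0.1211 0.1096]
 [0.5426 0.1242 0.1137]
 [0.5697 0.1324 0.1174]]
```

View pics/w1.png

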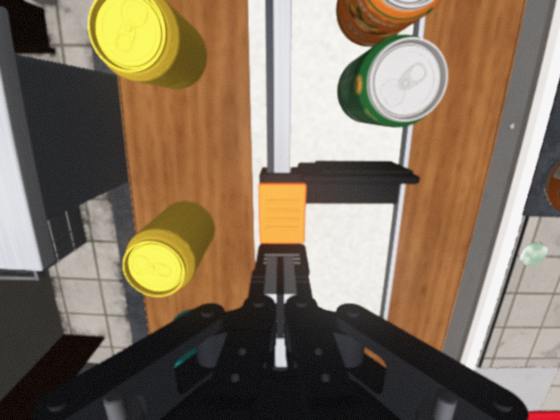

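The wrist view shows the orange plate at (282,213), with its front edge at row 182. The fingertips are near (280,255) and the bar runs up column 282, centred.

```bash
python3 - <<'E'
from h import *
im,W=world("wrist");hsv=cv2.cvtColor(im,cv2.COLOR_RGB2HSV)
o=(hsv[...,0]<22)&(hsv[...,1]>170)&(hsv[...,2]>120);o[:150]=0;o[:,:240]=0;o[:,320:]=0
p=W[o];print(o.sum(),np.isnan(p).sum(),np.nanpercentile(p,[2,25,50,75,98],axis=0).round(4))
# intersect rays with z=.112 for the edges of the plate
i=ctrl.camera_info("wrist");s=ctrl.get_state()
T=np.eye(4);T[:3,:3]=R.from_quat(s["tcp_rot"]).as_matrix();T[:3,3]=s["eef_pos"];T=T@np.array(i["T_tool_cam"])
pts=np.argwhere(o)[:,::-1].astype(float)
n=cv2.undistortPoints(pts[:,None],np.array(i["K"]),np.array(i["D"]))[:,0]
d=np.c_[n,np.ones(len(n))]@T[:3,:3].T
for h in(.112,.106):
    x=T[:3,3]+d*((h-T[2,3])/d[:,2])[:,None];print(h,np.percentile(x,[1,50,99],axis=0).round(4))
E
```

```text
2394 36 [[ 0.4502 -0.0608  0.0964]
 [ 0.4585 -0.0427  0.1072]
 [ 0.4676 -0.0296  0.1078]
 [ 0.4769 -0.0165  0.1082]
 [ 0.4864 -0.0028  0.1093]]
0.112 [[ 0.45   -0.055   0.112 ]
 [ 0.4681 -0.0287  0.112 ]
 [ 0.4871 -0.0018  0.112 ]]
0.106 [[ 0.4496 -0.0577  0.106 ]
 [ 0.4682 -0.0307  0.106 ]
 [ 0.4876 -0.0031  0.106 ]]
```

```bash
python3 -m inch '[{"slide":[-1.3,0.1,3],"turn":0,"grip":0},{"slide":[-1.3,0.1,6],"turn":0,"grip":0},{"slide":[-1.3,0.1,8],"turn":0,"grip":0},{"slide":[-1.3,0.1,9],"turn":0,"grip":0},{"slide":[-1.3,0.1,9.7],"turn":0,"grip":0},{"slide":[-1.3,0.1,10.2],"turn":0,"grip":0},{"slide":[-1.3,0.1,10.6],"turn":0,"grip":0},{"slide":[-1.3,0.1,10.8],"turn":0,"grip":0},{"slide":[-1.3,0.1,10.8],"turn":0,"grip":0}]' 20
```

```text
time: 2.8
eef_pos: [0.4703, -0.0391, 0.1045]
tcp_rot: [0.693, 0.721, 0.0, 0.001]
contact_force: [-2.0, -1.6, 4.8]
opening: -0.001
finger_force: 2.1
```

```bash
python3 -m inch '[{"slide":[0,-0.1,0.3],"turn":0,"grip":0},{"slide":[0,-0.1,0.6],"turn":0,"grip":0},{"slide":[0,-0.1,0.6],"turn":0,"grip":0},{"slide":[0,-0.1,0.6],"turn":0,"grip":0}]'
```

```text
time: 3.2
eef_pos: [0.4706, -0.0393, 0.1018]
tcp_rot: [0.693, 0.721, 0.001, 0.002]
contact_force: [-6.1, 0.6, 19.9]
opening: -0.0
finger_force: 10.2
```

```bash
python3 -m inch '[{"slide":[-0.5,0,0],"turn":0,"grip":0},{"slide":[-1.2,0,0],"turn":0,"grip":0},{"slide":[-2,0,0],"turn":0,"grip":0},{"slide":[-2.8,0,0],"turn":0,"grip":0},{"slide":[-3.6,0,0],"turn":0,"grip":0},{"slide":[-4.4,0,0],"turn":0,"grip":0},{"slide":[-5.2,0,0],"turn":0,"grip":0},{"slide":[-6,0,0],"turn":0,"grip":0},{"slide":[-6.8,0,0],"turn":0,"grip":0},{"slide":[-7.6,0,0],"turn":0,"grip":0},{"slide":[-8.4,0,0],"turn":0,"grip":0},{"slide":[-9.2,0,0],"turn":0,"grip":0},{"slide":[-10,0,0],"turn":0,"grip":0},{"slide":[-10,0,0],"turn":0,"grip":0}]'
```

```text
time: 4.6
eef_pos: [0.4743, -0.1407, 0.1018]
tcp_rot: [0.693, 0.72, -0.0, 0.002]
contact_force: [-5.7, -0.7, 18.7]
opening: 0.001
finger_force: 9.3
```

```bash
python3 -m inch '[{"slide":[-0.5,0,0],"turn":0,"grip":0},{"slide":[-1,0,0],"turn":0,"grip":0},{"slide":[-1.5,0,0],"turn":0,"grip":0},{"slide":[-2,0,0],"turn":0,"grip":0},{"slide":[-2.5,0,0],"turn":0,"grip":0},{"slide":[-2.5,0,0],"turn":0,"grip":0}]'; python3 - <<'E'
from h import *
im,W=world("side");c=im[135:255,195:345];cv2.imwrite("pics/s2.png",cv2.resize(c[...,::-1],None,fx=5,fy=5,interpolation=2))
E
```

```text
time: 5.2
eef_pos: [0.4752, -0.1654, 0.1018]
tcp_rot: [0.693, 0.721, 0.0, 0.002]
contact_force: [-5.7, 1.3, 17.9]
opening: -0.002
finger_force: 9.2
```

View pics/s2.png

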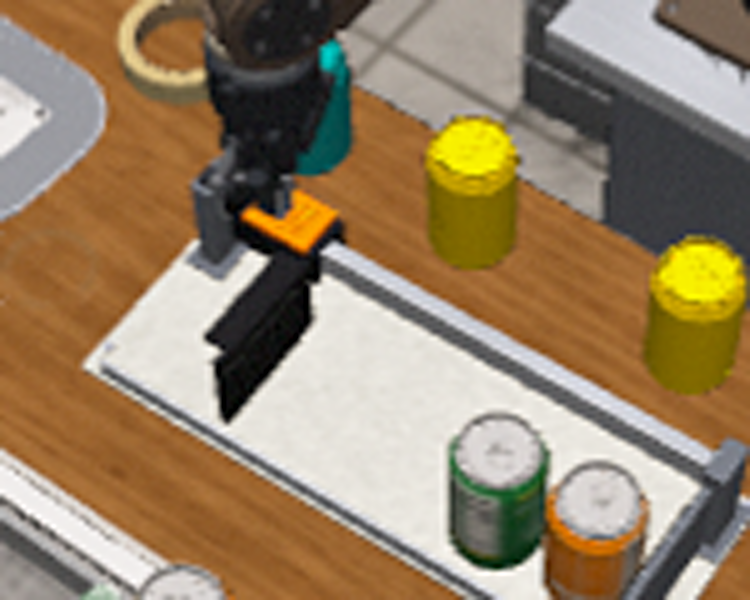

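The stop at (300,230) is nearly at the post and the cans haven't moved. I'll keep going gently until the force shows the end.

```bash
python3 -m inch '[{"slide":[-0.3,0,0],"turn":0,"grip":0},{"slide":[-0.6,0,0],"turn":0,"grip":0},{"slide":[-0.9,0,0],"turn":0,"grip":0},{"slide":[-1.2,0,0],"turn":0,"grip":0},{"slide":[-1.2,0,0],"turn":0,"grip":0}]'
```

```text
time: 5.75
eef_pos: [0.4756, -0.1768, 0.1018]
tcp_rot: [0.693, 0.72, 0.0, 0.002]
contact_force: [-5.7, 1.6, 18.9]
opening: 0.001
finger_force: 9.5
```

```bash
python3 -m inch '[{"slide":[-0.3,0,0],"turn":0,"grip":0},{"slide":[-0.6,0,0],"turn":0,"grip":0},{"slide":[-0.8,0,0],"turn":0,"grip":0},{"slide":[-0.8,0,0],"turn":0,"grip":0}]'
```

```text
time: 6.15
eef_pos: [0.4758, -0.1794, 0.1016]
tcp_rot: [0.694, 0.72, 0.005, -0.003]
contact_force: [-3.4, 17.7, 25.4]
opening: 0.002
finger_force: 12.3
```

```bash
python3 -m inch '[{"slide":[-0.7,0,-0.3],"turn":0,"grip":0},{"slide":[-0.7,0,-0.8],"turn":0,"grip":0},{"slide":[-0.6,0,-1.4],"turn":0,"grip":0},{"slide":[0,0,-2],"turn":0,"grip":0},{"slide":[0.5,0,-4],"turn":0,"grip":0},{"slide":[0.5,0,-8],"turn":0,"grip":0},{"slide":[1,0,-12],"turn":0,"grip":0},{"slide":[4,0,-15],"turn":0,"grip":0},{"slide":[8,0,-16],"turn":0,"grip":0},{"slide":[8,0,-16],"turn":0,"grip":0},{"slide":[8,0,-16],"turn":0,"grip":0}]'; python3 - <<'E'
from h import *
im,W=world("wrist")
for c in("top","side"):
    im,W=world(c)
    hsv=cv2.cvtColor(im,cv2.COLOR_RGB2HSV)
    o=(hsv[...,0]<22)&(hsv[...,1]>170)&(hsv[...,2]>120)&(abs(W[...,0]-.475)<.05)&(W[...,1]<-.08)&(W[...,1]>-.23)&(W[...,2]>.09)
    t=(W[...,2]>.12)&(W[...,2]<.15)&(abs(W[...,0]-.475)<.04)&(W[...,1]<-.1)&(W[...,1]>-.26)
    print(c,o.sum(),t.sum(),np.percentile(W[o],[3,50,97],axis=0).round(4) if o.any() else '',np.median(W[t],0) if t.any() else '')
cv2.imwrite("pics/s3.png",cv2.resize(im[135:255,195:345,::-1],None,fx=5,fy=5,interpolation=2))
print(ctrl.get_state()["time"])
E
```

```text
time: 7.25
eef_pos: [0.4708, -0.1031, 0.2575]
tcp_rot: [0.693, 0.721, -0.0, 0.001]
contact_force: [-0.2, -0.6, -0.8]
opening: -0.002
finger_force: 0.0
top 0 0  
side 158 68 [[ 0.4562 -0.197   0.1025]
 [ 0.477  -0.1674  0.1115]
 [ 0.4942 -0.1418  0.1177]] [ 0.47652406 -0.1995773   0.13748654]
7.4
```

View pics/s3.png

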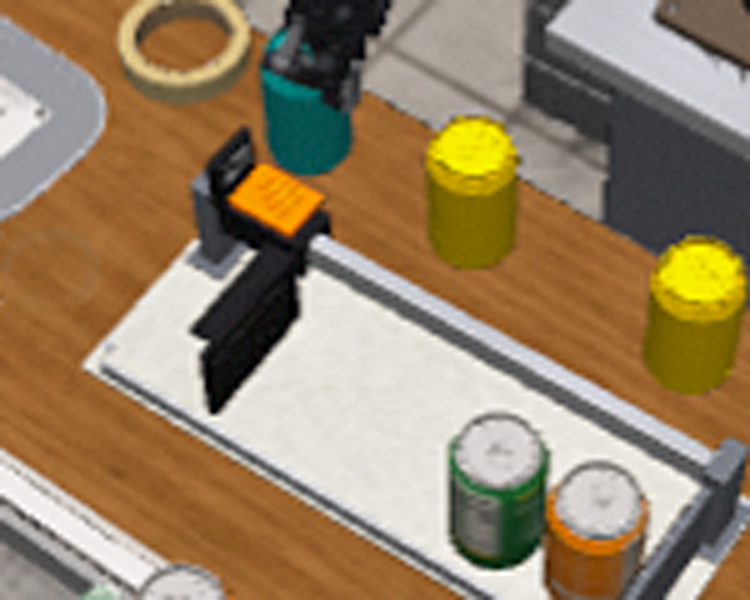

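The tab at (232,165) rests against the post at (210,215). The plate is up (about 0.111 m), the cans are in place and the arm is clear.

```bash
python3 -c "from plant import ctrl; print(ctrl.sign_off())"
```

```text
the job is handed in; nothing more can be done
None
```

I pushed the stop fully back until its tab met the end post. The release has sprung up, the cans look undisturbed, the arm is clear, and the job is handed in; I haven't seen the verdict.

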